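Open the latched door of a bench desiccator cabinet

TASK

Open the clear desiccator cabinet on the bench: press its thumb tray down gently with the fingers until the latch bar has risen out of its catch, and keep it pressed while you draw the door clear of the catch. Swing the door calmly until it stands wide open, at least 60 degrees, then let go so that the bar drops back to level and the door stays there. Never force the latch or press hard against its stop, and leave the glassware around the cabinet where it is.

Things in the scene. Friction and masses are not known exactly. Their poses are not given: they have to be found in the camera images.
- cabinet: Clear acrylic cabinet in a grey and aluminium frame, 210 deep (x), 310 wide (y), 245 mm high, fixed to the bench at a new place and angle each time. Origin: centre of the lower front edge, at bench height. Its -x axis points out of the front, towards the robot; y along the front, z up. Not to be pushed.
- door (a joint): Door angle, rad: 0 shut, stop at 1.75. Clear panel in an aluminium frame, 215 wide, 220 high, 12 mm thick, top edge 238 mm above the bench, on the cabinet's front. Hinged at its +y edge; the free edge comes out towards the robot (clockwise from above). Stays where it is left; 1 to 2 N at the thumb tray moves it. Latched, it has about 0.03 rad of play.
- door_hinge (a point): A point on the door's hinge line, at cabinet x = 0, y = +120 mm, 190 mm above the bench. Its frame turns with the door: z up, -y from the hinge along the door to its free edge, -x out of the door's outer face.
- latch (a joint): Latch angle, rad: 0 with the bar level (fallen), grows as the bar's end rises. A steel rocker on the door's outer face, turning on a pin square to the face, 185 mm from the hinge line, 190 mm above the bench. The bar, with a round weight on it, is on the free-edge side, the thumb tray on the hinge side: pressing the tray down (1 to 2 N) lifts the bar; let go, it falls by its weight.
- thumb_pad (a point): Centre of the thumb tray's upper face, where to press; at rest 200 mm above the bench, 126 mm from the hinge line, 44 mm out from the cabinet's front. Axes as the door's, tilted with the tray (up towards the hinge 0.17 rad at rest, level at latch angle 0.17). Sinks 60 mm per rad of latch angle.
- thumb: The thumb tray on the latch: aluminium plate 4 mm thick, 56 mm along the door, floor 50 mm deep outwards from the door, with an upturned lip along its outer edge, 16 mm above the floor, inner face 22 mm out from thumb_pad; open at the ends. Fingertips pressing on the floor draw the door by pulling on the lip. Body origin at the latch pin.
- beaker: Bystander: loose glass beaker, 68 across, 85 mm high; origin under its centre. To be left alone.
- bottle: Bystander: loose amber jar, 60 across, 115 mm high; origin under its centre. To be left alone.
- cylinder: Bystander: loose glass measuring cylinder on a round foot of 56 mm, 122 mm high; origin under its centre. To be left alone.
- bar_end (a point): Point in the latch bar (10 x 16 mm section) 70 mm from the pin, where it lies in the catch: a dark steel bracket on the cabinet's frame beside the door, with a lip standing in front of the bar and a hard stop arm above it. It must be drawn 30 mm out before the bar may drop. The bracket's height is set anew each time within 16 mm and is not measured: look or feel for it.
- latch_pin (a point): On the pin of the whole rocker (bar and tray). The bar clears the catch's lip at a latch angle between 0.07 and 0.32 rad, unknown beforehand, and meets the hard stop arm only 0.05 to 0.06 rad later, where the force on the tray rises sharply, by some 5 N per mm or more; at the stop, or up to 2 mm of tray travel before it, the door can be drawn out.

How it is judged:
By the outcome, as a careful person would: the job done as asked, in the order asked, and still so for the second after the job is handed in, with the robot touching nothing.
It also fails if it takes over 51 s, if anything falls off the work surface, if the arm or the gripper's body presses on something with over 40 N, if the wrist force passes 120 N, or if a joint passes its speed limit or range.

ROBOT

A 7-joint arm with a two-finger parallel gripper is mounted at the origin on the work surface. World frame = base frame: x ahead of the robot, y to its left, z up, the work surface at z = 0. Lengths are in mm, angles in rad, forces in N, time in s.
With the tool pointing down it reaches from about 400 to 850 mm from the base axis. Payload 10.4 kg.
Tool frame: the origin (TCP) lies at the very end of the fingers, on their centre line; the grasp point (between the pads) lies 19 mm behind it; x points along the fingers, y is the direction in which the jaws open and shut, and the axes are right-handed (so a half turn about x gives the same grasp; the last joint's range is limited). The gripper opens to 85 mm and grips with 20 to 120 N. Pads are 22 mm wide; open, the fingers measure 114 mm over their backs; the gripper's body (76 mm by 85 mm) begins 54 mm behind the grasp point. The pads swing forward as they close: fully open they stand 13 mm farther back than shut.
Start: joints at [-1.353, 0.332, -0.065, 1.46, 0.022, 1.35, -0.088], TCP at [149.035, 606.992, 231.338] pointing down, gripper open.
Joint ranges: [-2.6, 2.6], [-0.5, 2.12], [-1.47, 1.34], [0.16, 2.42], [-1.27, 4.41], [0.06, 2.06], [-2.6, 2.6]. Speed limits (rad/s): [2.22, 2.22, 2.79, 2.79, 3.14, 3.14, 3.14].

INTERFACE

Orientations are given as [roll, pitch, yaw] about the fixed x, y, z axes, in that order (R = Rz(yaw) Ry(pitch) Rx(roll)).
In Python, from rig import env, cams, ticket gives the robot as it stands.
- The arm moves only by the tool play_rows, never from a script. Its argument "commands" is a list of rows, each an object of numbers: "ax", "ay", "az": the turn, a rotation vector about the tool's x, y, z in rad; "dx", "dy", "dz": the shift along the tool's x, y, z in m; "jaw": the opening, from 0 (shut) to 1 (fully open). In form: [{"ax": .., "ay": .., "az": .., "dx": .., "dy": .., "dz": .., "jaw": ..}, ...]. A call has 1 to 10 rows; each row shifts and turns the commanded pose from where the row before left it, along the tool's axes as they then stand; what a row does not reach is not made up. A row lasts 1/12 s, in which the tool goes at most 41.7 mm and 7.16 degrees, less where a joint would pass 70% of its speed; a pose out of reach is approached as far as the arm can. A call is refused whole if a number of a shift passes 0.0417 or a number of a turn 0.125, either way. A call with a gripper value outside its range is refused whole. The fingers move at their own pace and stop on an object; the grip force is fixed at half the most. Time passes only in rows, so rows that do not move let the fingers close. It gives the time, the measured TCP pose, the force and the opening at its end, in the units of the state.
- env.get_obs(): the state, without advancing time (a new reading comes with each control period).
- cams.read_camera(name): name is "side" or "top"; returns a dict with "image" (420x560x3 uint8, red, green, blue), "fx", "fy", "cx", "cy" (pixels), "world_from_camera" (4x4, takes a point from camera to world coordinates). Camera axes: x right, y up, looking along -z (the intrinsics and any distortion apply to the point x, -y, -z); pixel columns grow to the right and rows downward; lengths in mm; the calibration is good to about 2 mm. A picture is of the moment at which its call begins. There is no depth.
- ticket.close_job(): hands the job in, once; it reports no verdict.
The state is a dict: "clock": time; "q": joint angles; "qd": joint speeds; "tau": joint torques, N m; "position": TCP position; "tool_rot": TCP orientation; "force": force on the tool from outside, world axes, zero at the start; "wrist_torque": the same for the moment, N m; "grip_width": opening from 0.0 (shut) to 1.0 (fully open).
Only numpy, scipy, OpenCV 4.12 (cv2) and the standard library are available. Lean on these libraries where they do the work, as an engineer would, in place of code of your own. Each camera call takes 0.05 s, during which the arm holds its last target. There are 200 camera calls.

## Working session

There is one attempt and no reset: what is moved stays moved. The work goes in short steps, Python scripts to look and compute and a tool call to move; the robot and the scene stay as the last step left them, time stands still between calls to the robot, and variables do not carry over. Pictures are saved under pics/ and viewed, about 8 in all and at most 12, crops included, and the job is handed in when it is done.

Besides the shell and the picture viewer there is one more tool, called after "Call:" by a JSON object that holds its "method" and its "body", one argument or row to a line. play_rows: Moves the arm, as the interface text tells. Its arguments: {"type":"object","properties":{"commands":{"type":"array","items":{"type":"object","properties":{"ax":{"type":"number"},"ay":{"type":"number"},"az":{"type":"number"},"dx":{"type":"number"},"dy":{"type":"number"},"dz":{"type":"number"},"jaw":{"type":"number"}}}}},"required":["commands"]}

```bash
mkdir -p pics
python3 - <<'E'
from rig import env,cams
import cv2,numpy as np
for n in("side","top"):
    c=cams.read_camera(n); cv2.imwrite(f"pics/{n}0.png",c["image"][...,::-1])
    print(n,c["fx"],c["fy"],c["cx"],c["cy"],{k for k in c}); print(np.round(c["world_from_camera"],3).tolist())
    np.savez(f"{n}0.npz",**{k:c[k] for k in c})
o=env.get_obs();print({k:np.round(v,3).tolist() for k,v in o.items()})
E
ls
```

```text
side 533.1059865618025 533.1059865618025 282.2185701018675 213.52609297935007 {'fx', 'cy', 'image', 'world_from_camera', 'fy', 'cx'}
[[0.825, 0.415, -0.384, 49.239], [-0.566, 0.593, -0.573, -755.686], [-0.01, 0.69, 0.724, 1095.296], [0.0, 0.0, 0.0, 1.0]]
top 386.5507389491967 386.5507389491967 282.05055142865814 215.10754031796836 {'fx', 'cy', 'image', 'world_from_camera', 'fy', 'cx'}
[[0.002, 0.98, -0.2, 372.724], [-1.0, 0.001, -0.006, 0.565], [-0.006, 0.2, 0.98, 1162.827], [0.0, 0.0, 0.0, 1.0]]
{'clock': 0.1, 'q': [-1.353, 0.333, -0.065, 1.461, 0.022, 1.35, -0.089], 'qd': [0.001, -0.002, 0.002, -0.003, -0.001, 0.001, 0.0], 'tau': [0.001, -62.674, 0.049, -39.243, 0.016, 0.007, 0.0], 'position': [148.962, 606.635, 230.599], 'tool_rot': [-1.514, 1.57, -1.755], 'force': [0.579, -0.052, 0.752], 'wrist_torque': [-0.015, -0.029, 0.016], 'grip_width': 1.0}
pics
side0.npz
top0.npz
```

View pics/side0.png

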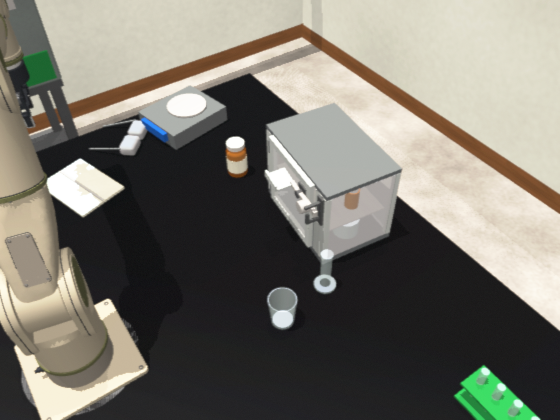

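View pics/top0.png

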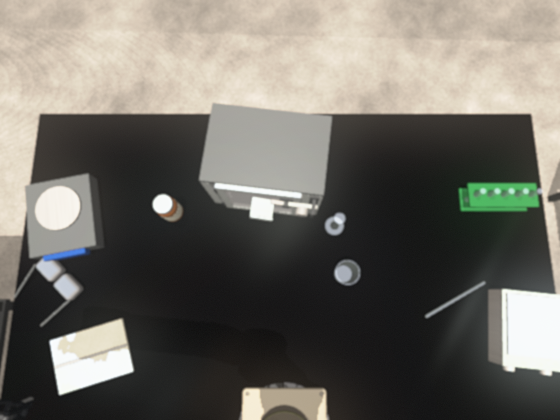

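The side view shows the cabinet with its tray at about (283,180), the latch and catch at (310,205), the jar at (236,158), the cylinder at (326,270) and the beaker at (283,308). In the top view the cabinet roof spans (213,104)–(330,115) down to (203,180)–(325,193), and the tray is at (262,208).

```bash
cat > h.py <<'E'
import numpy as np,cv2
def ld(n): return dict(np.load(n+".npz"))
def ray(c,u,v):
    M=c["world_from_camera"]; d=M[:3,:3]@np.array([(u-c["cx"])/c["fx"],-(v-c["cy"])/c["fy"],-1]); return M[:3,3],d/np.linalg.norm(d)
def onz(c,u,v,z):
    o,d=ray(c,u,v); return o+d*(z-o[2])/d[2]
def proj(c,P):
    M=c["world_from_camera"]; p=M[:3,:3].T@(np.array(P,float)-M[:3,3]); return np.array([c["cx"]-c["fx"]*p[0]/p[2],c["cy"]+c["fy"]*p[1]/p[2]])
E
python3 - <<'E'
from h import *
for n,box in(("top",(195,95,140,125)),("side",(250,95,160,165))):
    c=ld(n+"0"); im=c["image"]; x,y,w,h=box
    sub=im[y:y+h,x:x+w].astype(int); g=sub.mean(2); m=((np.ptp(sub,axis=2)<14)&(g>85)&(g<150)).astype(np.uint8)
    m=cv2.morphologyEx(m,cv2.MORPH_OPEN,np.ones((7,7)))
    k,l,s,_=cv2.connectedComponentsWithStats(m); i=1+s[1:,4].argmax()
    ct=max(cv2.findContours((l==i).astype(np.uint8),0,1)[0],key=cv2.contourArea)
    q=cv2.approxPolyDP(ct,8,True).reshape(-1,2)+[x,y]; P=np.array([onz(c,*p,245) for p in q])
    print(n,q.tolist(),np.round(P,0).tolist(),np.round(np.linalg.norm(P-np.roll(P,-1,0),axis=1)))
    wm=((sub.min(2)>200)).astype(np.uint8); k,l,s,ce=cv2.connectedComponentsWithStats(wm)
    for i in range(1,k):
        if s[i,4]>30: print("white",s[i].tolist(),(ce[i]+[x,y]).round(1),onz(c,*(ce[i]+[x,y]),200).round(0))
    cr=im[165:230,190:350] if n=="top" else im[120:270,250:400]
    cv2.imwrite(f"pics/{n}c.png",cv2.resize(cr,None,fx=5 if n=="top" else 4,fy=5 if n=="top" else 4,interpolation=2)[...,::-1])
t=ld("top0")
E
```

```text
top [[204, 181], [215, 202], [249, 203], [250, 193], [214, 192]] [[646.0, 200.0, 245.0], [593.0, 170.0, 245.0], [591.0, 87.0, 245.0], [616.0, 85.0, 245.0], [618.0, 174.0, 245.0]] [61. 83. 25. 89. 38.]
white [14, 0, 110, 18, 1121] [270.  101.5] [883.  40. 200.]
white [20, 88, 87, 15, 462] [257.8 190.1] [636.  69. 200.]
white [55, 102, 34, 23, 494] [262.7 207.6] [589.  56. 200.]
white [93, 107, 24, 12, 138] [300.  206.6] [592. -39. 200.]
side [[312, 223], [311, 246], [321, 250], [322, 225]] [[537.0, -143.0, 245.0], [497.0, -194.0, 245.0], [507.0, -214.0, 245.0], [551.0, -160.0, 245.0]] [65. 23. 70. 22.]
white [28, 0, 132, 71, 3205] [370.  120.3] [926. 108. 200.]
white [19, 40, 45, 52, 315] [291.1 160.7] [649.  94. 200.]
white [15, 72, 34, 23, 423] [281.4 178.5] [590.  53. 200.]
white [147, 72, 13, 38, 328] [404.6 185.4] [ 822. -140.  200.]
white [47, 97, 14, 17, 112] [303.3 200.6] [589. -41. 200.]
white [94, 125, 15, 6, 43] [351.9 223. ] [ 637. -162.  200.]
white [71, 154, 13, 10, 99] [326.6 253.8] [ 535. -201.  200.]
```

View pics/topc.png

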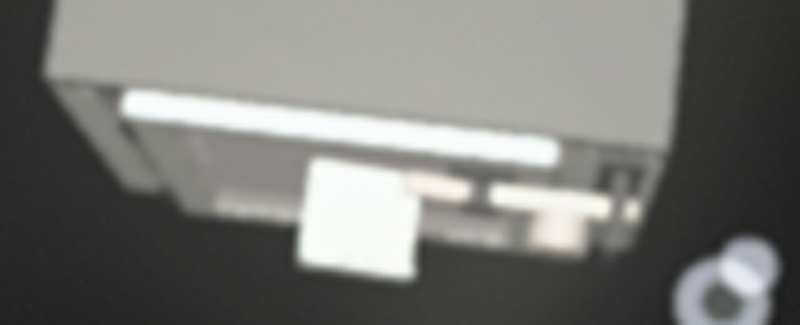

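View pics/sidec.png

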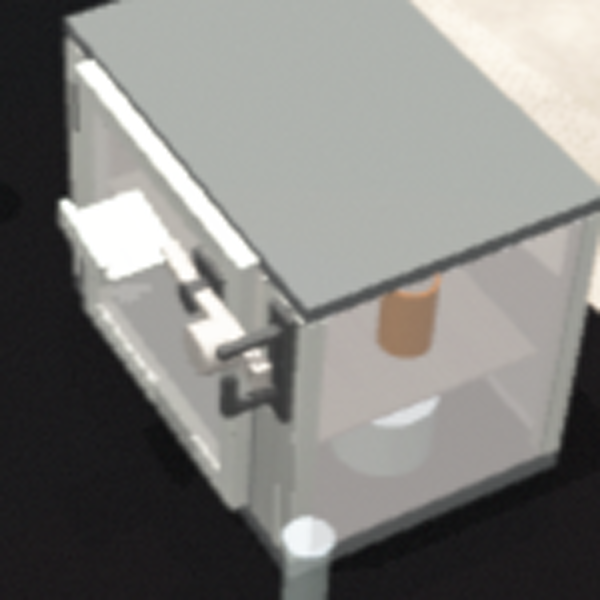

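The top crop gives the front roof edge at (199,180)–(323.6,195.6). The side crop puts its corners at (267,125) and (327,199.5). It also shows the catch, with its stop arm above the bar and a hooked lip below and in front.

```bash
cat >> h.py <<'E'
def tri(a,b):
    (o1,d1),(o2,d2)=a,b; s=np.linalg.lstsq(np.c_[d1,-d2],o2-o1,rcond=None)[0]; p,q=o1+s[0]*d1,o2+s[1]*d2; return (p+q)/2,np.linalg.norm(p-q)
E
python3 - <<'E'
from h import *
t,s=ld("top0"),ld("side0")
L=[];R=[]
for n,c,l,r in(("t",t,(199,180.4),(323.6,195.6)),("s",s,(267,125),(327,199.5))):
    l,r=onz(c,*l,245),onz(c,*r,245);L.append(l);R.append(r);print(n,l.round(0),r.round(0),np.linalg.norm(l-r),np.arctan2(*(l-r)[:2]))
l,r=np.mean(L,0),np.mean(R,0)
dirs=[(a-b)/np.linalg.norm(a-b) for a,b in zip(L,R)]
for y in (dirs[0],(l-r)/np.linalg.norm(l-r)):
  O=(l+r)/2; x=np.array([y[1],-y[0],0]); O[2]=0
  print("O",O.round(1),"yaw",np.arctan2(x[1],x[0]))
  C=lambda X,Y,Z:O+x*X+y*Y+np.array([0,0,Z])
  tp=C(-44,-6,200);print("pad",tp.round(1),proj(t,tp).round(1),proj(s,tp).round(1),"hinge",C(0,120,190).round(0),"barend",C(-40,-135,190).round(0))
  for Y in(22,-34): print([ (proj(t,C(-X,Y,Z)).round(1).tolist(),proj(s,C(-X,Y,Z)).round(1).tolist()) for X,Z in((19,200),(67,216))])
p,e=tri(ray(t,262.7,207.6),ray(s,281.4,178.5));print("tray tri",p.round(1),e)
# door top edge ends, outer
for a,b in(((121,97),(78,65)),((558,150),(255,258))):
    print(onz(t,a[0]/5+190,a[1]/5+165,238).round(0),onz(s,b[0]/4+250,b[1]/4+120,238).round(0))
for n,u,v,su,sv,z in(("bot",168,208,236,158,60),("cyl",335,226,325,284,0),("beak",348,272,283,320,0)): print(n,onz(t,u,v,z).round(0),onz(s,su,sv,z).round(0))
E
```

```text
t [648. 212. 245.] [609. -95. 245.] 309.5134921759008 0.12503800220951736
s [649. 204. 245.] [ 608. -104.  245.] 311.5522006250517 0.13170587885167834
O [628.4  54.2   0. ] yaw -0.12503800220951736
pad [584.   53.7 200. ] [263.6 209.6] [279.2 179.3] hinge [643. 173. 190.] barend [572. -75. 190.]
[([254.2, 198.8], [283.0, 169.5]), ([251.0, 215.8], [265.6, 170.7])]
[([275.8, 201.5], [293.4, 182.9]), ([273.2, 218.5], [275.9, 184.4])]
O [628.4  54.2   0. ] yaw -0.1283828845474476
pad [584.   53.9 200. ] [263.6 209.6] [279.1 179.3] hinge [644. 173. 190.] barend [571. -75. 190.]
[([254.1, 198.8], [283.0, 169.4]), ([250.9, 215.7], [265.6, 170.6])]
[([275.8, 201.5], [293.4, 182.9]), ([273.1, 218.6], [275.8, 184.4])]
tray tri [590.9  56.  197. ] 2.15741258216702
[640. 175. 238.] [633. 169. 238.]
[613. -42. 238.] [618. -42. 238.]
bot [619. 342.  60.] [615. 332.  60.]
cyl [ 577. -154.    0.] [ 580. -153.    0.]
beak [ 438. -189.    0.] [ 433. -179.    0.]
```

```bash
cat >> h.py <<'E'
from scipy.spatial.transform import Rotation as Rn
YAW=-0.128; O=np.array([628.4,56.5,0])
x=np.array([np.cos(YAW),np.sin(YAW),0]); y=np.array([-x[1],x[0],0]); z=np.array([0,0,1.])
H=O+120*y
def T(th,out=53,al=126,h=200):  # TCP at door angle th
    r=Rn.from_euler('z',-th); return H+r.apply(-out*x-al*y)+h*z
def Rt(o): return Rn.from_euler('xyz',o["tool_rot"]).as_matrix()
E
python3 - <<'E'
from h import *; from rig import env
o=env.get_obs();R=Rt(o);print(R.round(3))
for th in(0,.6,1.2): print(th,T(th).round(1))
d=T(0,h=300)-o["position"];print("d world",d.round(1),"tool",(R.T@d).round(1))
print("tool y heading",np.arctan2(R[1,1],R[0,1]),"door y heading",np.arctan2(y[1],y[0]))
E
```

```text
[[-0.     0.238  0.971]
 [-0.001  0.971 -0.238]
 [-1.    -0.001  0.   ]]
0 [575.1  57.3 200. ]
0.6 [520.3 116.7 200. ]
1.2 [508.7 196.7 200. ]
d world [ 426.1 -549.3   69.4] tool [ -68.8 -432.   544.8]
tool y heading 1.330025720301532 door y heading 1.4427963267948967
```

Call:
{"method": "play_rows", "body": {
  "commands": [
    {"dx":-0.007,"dy":-0.01,"dz":0.0125,"jaw":0},
    {"dx":-0.007,"dy":-0.018,"dz":0.023,"jaw":0},
    {"dx":-0.007,"dy":-0.02,"dz":0.025,"jaw":0},
    {"dx":-0.007,"dy":-0.02,"dz":0.025,"jaw":0},
    {"dx":-0.007,"dy":-0.02,"dz":0.025,"jaw":0},
    {"dx":-0.007,"dy":-0.02,"dz":0.025,"jaw":0},
    {"dx":-0.007,"dy":-0.02,"dz":0.025,"jaw":0},
    {"dx":-0.007,"dy":-0.02,"dz":0.025,"jaw":0},
    {"dx":-0.007,"dy":-0.02,"dz":0.025,"jaw":0},
    {"dx":-0.007,"dy":-0.02,"dz":0.025,"jaw":0}
  ]
}}

```text
invalid input at $.commands[0]: expected keys ax, ay, az, dx, dy, dz, jaw
```

Call:
{"method": "play_rows", "body": {
  "commands": [
    {"dy":-0.02,"dz":0.025,"ax":-0.01,"jaw":0},
    {"dy":-0.02,"dz":0.025,"ax":-0.01,"jaw":0},
    {"dy":-0.02,"dz":0.025,"ax":-0.01,"jaw":0},
    {"dy":-0.02,"dz":0.025,"ax":-0.01,"jaw":0},
    {"dy":-0.02,"dz":0.025,"ax":-0.01,"jaw":0},
    {"dy":-0.02,"dz":0.025,"ax":-0.01,"jaw":0},
    {"dy":-0.02,"dz":0.025,"ax":-0.01,"jaw":0},
    {"dy":-0.02,"dz":0.025,"ax":-0.01,"jaw":0},
    {"dy":-0.02,"dz":0.025,"ax":-0.01,"jaw":0},
    {"dy":-0.016,"dz":0.02,"ax":-0.01,"jaw":0}
  ]
}}

```text
invalid input at $.commands[0]: expected keys ax, ay, az, dx, dy, dz, jaw
```

```bash
cat > w.py <<'E'
from h import *; from rig import env
def where():
    o=env.get_obs();R=Rt(o);p=o["position"];print("t",round(o["clock"],2),"p",np.round(p,1),"F",np.round(o["force"],2),"hd",round(np.arctan2(R[1,1],R[0,1]),3),"x",R[:,0].round(3),"q",np.round(o["q"],2),"g",o["grip_width"])
    return np.array(p),R
E
python3 - <<'E'
from w import *
p,R=where();d=T(0,h=250)-p;print(d.round(1),(R.T@d).round(1))
E
```

```text
t 0.1 p [149.  606.6 230.6] F [ 0.58 -0.05  0.75] hd 1.33 x [-0.    -0.001 -1.   ] q [-1.35  0.33 -0.06  1.46  0.02  1.35 -0.09] g 0.9998863100335246
[ 426.1 -549.3   19.4] [ -18.8 -431.9  544.8]
```

All keys are needed.

Call:
{"method": "play_rows", "body": {
  "commands": [
    {"ax":0,"ay":0,"az":0,"dx":-0.007,"dy":-0.01,"dz":0.0125,"jaw":0},
    {"ax":0,"ay":0,"az":0,"dx":-0.007,"dy":-0.018,"dz":0.023,"jaw":0},
    {"ax":0,"ay":0,"az":0,"dx":-0.007,"dy":-0.02,"dz":0.025,"jaw":0},
    {"ax":0,"ay":0,"az":0,"dx":-0.007,"dy":-0.02,"dz":0.025,"jaw":0},
    {"ax":0,"ay":0,"az":0,"dx":-0.007,"dy":-0.02,"dz":0.025,"jaw":0},
    {"ax":0,"ay":0,"az":0,"dx":-0.007,"dy":-0.02,"dz":0.025,"jaw":0},
    {"ax":0,"ay":0,"az":0,"dx":-0.007,"dy":-0.02,"dz":0.025,"jaw":0},
    {"ax":0,"ay":0,"az":0,"dx":-0.007,"dy":-0.02,"dz":0.025,"jaw":0},
    {"ax":0,"ay":0,"az":0,"dx":-0.007,"dy":-0.02,"dz":0.025,"jaw":0},
    {"ax":0,"ay":0,"az":0,"dx":-0.007,"dy":-0.02,"dz":0.025,"jaw":0}
  ]
}}

```text
clock: 0.93
position: [333.5, 366.7, 301.4]
tool_rot: [-2.508, 1.57, -2.749]
force: [0.3, 0.2, -0.1]
grip_width: -0.002
```

Call:
{"method": "play_rows", "body": {
  "commands": [
    {"ax":-0.01,"ay":0,"az":0,"dx":0,"dy":-0.02,"dz":0.025,"jaw":0},
    {"ax":-0.01,"ay":0,"az":0,"dx":0,"dy":-0.02,"dz":0.025,"jaw":0},
    {"ax":-0.01,"ay":0,"az":0,"dx":0,"dy":-0.02,"dz":0.025,"jaw":0},
    {"ax":-0.01,"ay":0,"az":0,"dx":0,"dy":-0.02,"dz":0.025,"jaw":0},
    {"ax":-0.01,"ay":0,"az":0,"dx":0,"dy":-0.02,"dz":0.025,"jaw":0},
    {"ax":-0.01,"ay":0,"az":0,"dx":0,"dy":-0.02,"dz":0.025,"jaw":0},
    {"ax":-0.01,"ay":0,"az":0,"dx":0,"dy":-0.02,"dz":0.025,"jaw":0},
    {"ax":-0.01,"ay":0,"az":0,"dx":0,"dy":-0.02,"dz":0.025,"jaw":0},
    {"ax":-0.01,"ay":0,"az":0,"dx":0,"dy":-0.02,"dz":0.025,"jaw":0},
    {"ax":-0.01,"ay":0,"az":0,"dx":0,"dy":-0.016,"dz":0.02,"jaw":0}
  ]
}}

```text
clock: 1.77
position: [535.9, 125.8, 301.1]
tool_rot: [-1.471, 1.57, -1.613]
force: [0.0, 0.3, 0.6]
grip_width: 0.001
```

Run:
```python
from w import *
p,R=where();d=T(0,h=250)-p;print(d.round(1),(R.T@d).round(1))
```

```text
t 1.77 p [535.9 125.8 301.1] F [0.01 0.3  0.63] hd 1.429 x [-0.    -0.001 -1.   ] q [-0.71  0.13  0.44  1.57 -0.06  1.45  1.17] g 0.0009722639418236728
[ 39.2 -68.5 -51.1] [ 51.1 -62.2  48.5]
```

Call:
{"method": "play_rows", "body": {
  "commands": [
    {"ax":-0.007,"ay":0,"az":0,"dx":0.0,"dy":-0.015,"dz":0.012,"jaw":0},
    {"ax":-0.007,"ay":0,"az":0,"dx":0,"dy":-0.015,"dz":0.012,"jaw":0},
    {"ax":0,"ay":0,"az":0,"dx":0.01,"dy":-0.015,"dz":0.012,"jaw":0},
    {"ax":0,"ay":0,"az":0,"dx":0.015,"dy":-0.012,"dz":0.009,"jaw":0},
    {"ax":0,"ay":0,"az":0,"dx":0.018,"dy":-0.0045,"dz":0.003,"jaw":0},
    {"ax":0,"ay":0,"az":0,"dx":0.018,"dy":0,"dz":0,"jaw":0},
    {"ax":0,"ay":0,"az":0,"dx":0.012,"dy":0,"dz":0,"jaw":0},
    {"ax":0,"ay":0,"az":0,"dx":0,"dy":0,"dz":0,"jaw":0},
    {"ax":0,"ay":0,"az":0,"dx":0,"dy":0,"dz":0,"jaw":0}
  ]
}}

```text
clock: 2.52
position: [574.0, 61.3, 228.1]
tool_rot: [-2.895, 1.57, -3.021]
force: [0.2, 0.6, -0.0]
grip_width: -0.002
```

Run:
```python
from w import *; from rig import cams
p,R=where();print("err",(R.T@(T(0,h=225)-p)).round(1))
ims=[]
for n,b in(("side",(235,110,110,150)),("top",(200,150,160,100))):
    c=cams.read_camera(n);np.savez(n+"1.npz",**c);u,v,w,h=b
    ims.append(cv2.resize(c["image"][v:v+h,u:u+w],(int(w*(600/h if n=="side" else 2.2)),int(h*(600/h if n=="side" else 2.2))),interpolation=2))
    print(n,proj(c,p))
W=np.zeros((600,sum(i.shape[1] for i in ims),3),np.uint8);a=0
for i in ims: W[:i.shape[0],a:a+i.shape[1]]=i;a+=i.shape[1]
cv2.imwrite("pics/m1.png",W[...,::-1]);print(W.shape)
```

```text
t 2.52 p [574.   61.3 228.1] F [ 0.2   0.62 -0.01] hd 1.445 x [-0.001 -0.    -1.   ] q [-0.6   0.24  0.49  1.62 -0.11  1.31  1.35] g -0.0019390916146900371
err [ 3.1 -3.8  1.6]
side [273.83316111 170.67942227]
top [259.93773496 211.12726094]
(600, 792, 3)
```

View pics/m1.png

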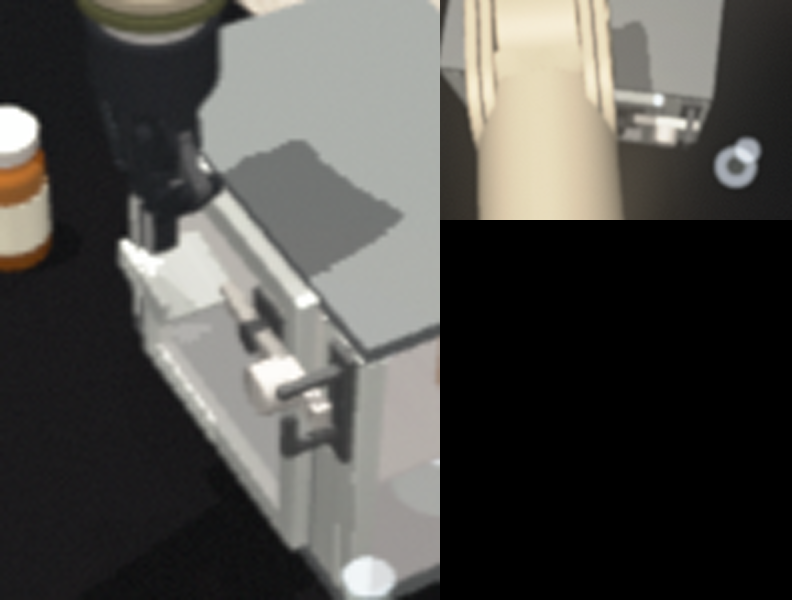

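The side view shows the closed fingers inside the lip, above the tray floor. The bar lies between the hooked lip and the stop arm. I'll go down to just above the floor.

Call:
{"method": "play_rows", "body": {
  "commands": [
    {"ax":0,"ay":0,"az":0,"dx":0.008,"dy":-0.004,"dz":0.001,"jaw":0},
    {"ax":0,"ay":0,"az":0,"dx":0.007,"dy":0,"dz":0,"jaw":0},
    {"ax":0,"ay":0,"az":0,"dx":0.004,"dy":0,"dz":0,"jaw":0},
    {"ax":0,"ay":0,"az":0,"dx":0,"dy":0,"dz":0,"jaw":0},
    {"ax":0,"ay":0,"az":0,"dx":0,"dy":0,"dz":0,"jaw":0}
  ]
}}

```text
clock: 3.03
position: [574.6, 56.9, 209.0]
tool_rot: [-2.945, 1.57, -3.072]
force: [0.5, 0.6, 0.8]
grip_width: -0.003
```

Call:
{"method": "play_rows", "body": {
  "commands": [
    {"ax":0,"ay":0,"az":0,"dx":0.001,"dy":0,"dz":0,"jaw":0},
    {"ax":0,"ay":0,"az":0,"dx":0.001,"dy":0,"dz":0,"jaw":0},
    {"ax":0,"ay":0,"az":0,"dx":0,"dy":0,"dz":0,"jaw":0}
  ]
}}

```text
clock: 3.28
position: [574.8, 57.0, 207.3]
tool_rot: [1.861, 1.571, 1.734]
force: [-0.4, -0.1, 0.2]
grip_width: 0.002
```

Call:
{"method": "play_rows", "body": {
  "commands": [
    {"ax":0,"ay":0,"az":0,"dx":0.001,"dy":0,"dz":0,"jaw":0},
    {"ax":0,"ay":0,"az":0,"dx":0.001,"dy":0,"dz":0,"jaw":0},
    {"ax":0,"ay":0,"az":0,"dx":0,"dy":0,"dz":0,"jaw":0}
  ]
}}

```text
clock: 3.53
position: [574.7, 56.9, 205.1]
tool_rot: [3.091, 1.571, 2.964]
force: [0.8, 0.1, 0.5]
grip_width: -0.005
```

Call:
{"method": "play_rows", "body": {
  "commands": [
    {"ax":0,"ay":0,"az":0,"dx":0.001,"dy":0,"dz":0,"jaw":0},
    {"ax":0,"ay":0,"az":0,"dx":0.001,"dy":0,"dz":0,"jaw":0},
    {"ax":0,"ay":0,"az":0,"dx":0,"dy":0,"dz":0,"jaw":0}
  ]
}}

```text
clock: 3.78
position: [574.7, 56.9, 203.0]
tool_rot: [-2.92, 1.571, -3.047]
force: [0.2, 0.2, -0.3]
grip_width: 0.0
```

Call:
{"method": "play_rows", "body": {
  "commands": [
    {"ax":0,"ay":0,"az":0,"dx":0.001,"dy":0,"dz":0,"jaw":0},
    {"ax":0,"ay":0,"az":0,"dx":0.001,"dy":0,"dz":0,"jaw":0},
    {"ax":0,"ay":0,"az":0,"dx":0,"dy":0,"dz":0,"jaw":0}
  ]
}}

```text
clock: 4.03
position: [574.7, 56.9, 201.1]
tool_rot: [-3.1, 1.571, 3.056]
force: [0.2, 0.1, 0.1]
grip_width: 0.004
```

Call:
{"method": "play_rows", "body": {
  "commands": [
    {"ax":0,"ay":0,"az":0,"dx":0.001,"dy":0,"dz":0,"jaw":0},
    {"ax":0,"ay":0,"az":0,"dx":0.001,"dy":0,"dz":0,"jaw":0},
    {"ax":0,"ay":0,"az":0,"dx":0,"dy":0,"dz":0,"jaw":0}
  ]
}}

```text
clock: 4.28
position: [574.8, 57.0, 199.2]
tool_rot: [1.317, 1.571, 1.191]
force: [-0.0, 0.4, 0.6]
grip_width: 0.0
```

Call:
{"method": "play_rows", "body": {
  "commands": [
    {"ax":0,"ay":0,"az":0,"dx":0.001,"dy":0,"dz":0,"jaw":0},
    {"ax":0,"ay":0,"az":0,"dx":0,"dy":0,"dz":0,"jaw":0}
  ]
}}

```text
clock: 4.45
position: [574.8, 57.0, 198.2]
tool_rot: [1.032, 1.571, 0.905]
force: [-0.0, 0.6, -0.1]
grip_width: -0.001
```

Call:
{"method": "play_rows", "body": {
  "commands": [
    {"ax":0,"ay":0,"az":0,"dx":0.001,"dy":0,"dz":0,"jaw":0},
    {"ax":0,"ay":0,"az":0,"dx":0,"dy":0,"dz":0,"jaw":0}
  ]
}}

```text
clock: 4.62
position: [574.8, 56.9, 197.2]
tool_rot: [1.701, 1.571, 1.574]
force: [-0.2, 0.9, 1.0]
grip_width: 0.003
```

Call:
{"method": "play_rows", "body": {
  "commands": [
    {"ax":0,"ay":0,"az":0,"dx":0.001,"dy":0,"dz":0,"jaw":0},
    {"ax":0,"ay":0,"az":0,"dx":0,"dy":0,"dz":0,"jaw":0}
  ]
}}

```text
clock: 4.78
position: [574.8, 56.9, 196.1]
tool_rot: [1.868, 1.571, 1.741]
force: [0.4, 0.3, 1.1]
grip_width: 0.0
```

Run:
```python
from w import *; from rig import cams
p,R=where()
ims=[]
for n,b in(("side",(255,140,80,90)),("top",(200,150,160,100))):
    c=cams.read_camera(n);np.savez(n+"2.npz",**c);u,v,w,h=b
    if n=="side": 
      o=ld("side1")["image"]
      for im in (o,c["image"]): ims.append(cv2.resize(im[v:v+h,u:u+w],None,fx=5,fy=5,interpolation=2))
cv2.imwrite("pics/m2.png",np.hstack(ims)[...,::-1])
```

```text
t 4.78 p [574.8  56.9 196.1] F [0.38 0.26 1.06] hd 1.444 x [-0.  0. -1.] q [-0.59  0.26  0.49  1.66 -0.13  1.25  1.37] g 0.0003584951849998193
```

View pics/m2.png

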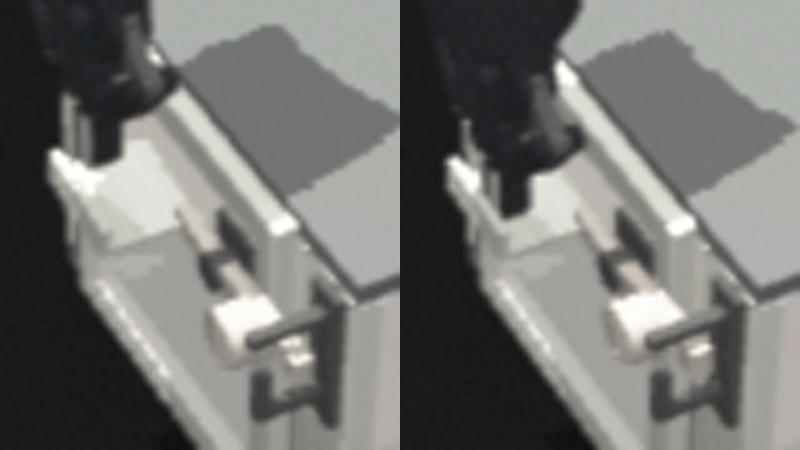

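The side view shows the fingertips on the tray floor, inside the lip. The bar end at about (697,355) in the crop is just starting to rise, below the stop arm.

Call:
{"method": "play_rows", "body": {
  "commands": [
    {"ax":0,"ay":0,"az":0,"dx":0.001,"dy":0,"dz":0,"jaw":0},
    {"ax":0,"ay":0,"az":0,"dx":0,"dy":0,"dz":0,"jaw":0}
  ]
}}

```text
clock: 5.05
position: [574.8, 56.9, 195.1]
tool_rot: [2.528, 1.571, 2.402]
force: [0.2, 0.6, 1.2]
grip_width: 0.0
```

Call:
{"method": "play_rows", "body": {
  "commands": [
    {"ax":0,"ay":0,"az":0,"dx":0.001,"dy":0,"dz":0,"jaw":0},
    {"ax":0,"ay":0,"az":0,"dx":0,"dy":0,"dz":0,"jaw":0}
  ]
}}

```text
clock: 5.22
position: [574.7, 56.9, 194.1]
tool_rot: [2.983, 1.571, 2.856]
force: [0.3, 0.3, 1.2]
grip_width: 0.0
```

Call:
{"method": "play_rows", "body": {
  "commands": [
    {"ax":0,"ay":0,"az":0,"dx":0.001,"dy":0,"dz":0,"jaw":0},
    {"ax":0,"ay":0,"az":0,"dx":0,"dy":0,"dz":0,"jaw":0}
  ]
}}

```text
clock: 5.38
position: [574.7, 56.9, 193.1]
tool_rot: [-3.094, 1.571, 3.063]
force: [0.8, -0.1, 0.7]
grip_width: 0.004
```

Call:
{"method": "play_rows", "body": {
  "commands": [
    {"ax":0,"ay":0,"az":0,"dx":0.001,"dy":0,"dz":0,"jaw":0},
    {"ax":0,"ay":0,"az":0,"dx":0,"dy":0,"dz":0,"jaw":0}
  ]
}}

```text
clock: 5.55
position: [574.7, 56.9, 192.1]
tool_rot: [-2.962, 1.571, -3.089]
force: [0.1, 0.3, 0.9]
grip_width: 0.004
```

Call:
{"method": "play_rows", "body": {
  "commands": [
    {"ax":0,"ay":0,"az":0,"dx":0.001,"dy":0,"dz":0,"jaw":0},
    {"ax":0,"ay":0,"az":0,"dx":0,"dy":0,"dz":0,"jaw":0}
  ]
}}

```text
clock: 5.72
position: [574.8, 56.8, 191.1]
tool_rot: [-2.981, 1.571, -3.108]
force: [0.1, 1.0, 0.6]
grip_width: -0.001
```

Call:
{"method": "play_rows", "body": {
  "commands": [
    {"ax":0,"ay":0,"az":0,"dx":0.001,"dy":0,"dz":0,"jaw":0},
    {"ax":0,"ay":0,"az":0,"dx":0,"dy":0,"dz":0,"jaw":0}
  ]
}}

```text
clock: 5.88
position: [574.8, 56.8, 190.3]
tool_rot: [1.123, 1.571, 0.996]
force: [-1.1, -0.4, 2.3]
grip_width: 0.003
```

Call:
{"method": "play_rows", "body": {
  "commands": [
    {"ax":0,"ay":0,"az":0,"dx":0,"dy":0,"dz":0,"jaw":0}
  ]
}}

```text
clock: 5.97
position: [574.8, 56.8, 190.4]
tool_rot: [1.35, 1.571, 1.224]
force: [-0.4, -0.6, 2.3]
grip_width: 0.001
```

Call:
{"method": "play_rows", "body": {
  "commands": [
    {"ax":0,"ay":0,"az":0,"dx":0.0005,"dy":0,"dz":0,"jaw":0},
    {"ax":0,"ay":0,"az":0,"dx":0,"dy":0,"dz":0,"jaw":0}
  ]
}}

```text
clock: 6.13
position: [574.8, 56.8, 190.2]
tool_rot: [0.947, 1.57, 0.82]
force: [-2.6, -0.6, 4.8]
grip_width: -0.004
```

The stop was felt at z≈190.4. I'll back off 0.6 mm and draw gently.

Call:
{"method": "play_rows", "body": {
  "commands": [
    {"ax":0,"ay":0,"az":0,"dx":-0.0011,"dy":0,"dz":0,"jaw":0},
    {"ax":0,"ay":0,"az":0,"dx":0,"dy":0,"dz":-0.001,"jaw":0},
    {"ax":0,"ay":0,"az":0,"dx":0,"dy":0,"dz":-0.001,"jaw":0},
    {"ax":0,"ay":0,"az":0,"dx":0,"dy":0,"dz":0,"jaw":0}
  ]
}}

```text
clock: 6.47
position: [572.9, 57.4, 190.9]
tool_rot: [0.77, 1.57, 0.643]
force: [1.9, 1.6, 0.6]
grip_width: 0.0
```

Call:
{"method": "play_rows", "body": {
  "commands": [
    {"ax":0.008,"ay":0,"az":0,"dx":0,"dy":0.0004,"dz":-0.001,"jaw":0},
    {"ax":0.008,"ay":0,"az":0,"dx":0,"dy":0.0004,"dz":-0.001,"jaw":0},
    {"ax":0.008,"ay":0,"az":0,"dx":0,"dy":0.0004,"dz":-0.001,"jaw":0},
    {"ax":0,"ay":0,"az":0,"dx":0,"dy":0,"dz":0,"jaw":0}
  ]
}}

```text
clock: 6.8
position: [569.8, 58.9, 190.9]
tool_rot: [2.358, 1.571, 2.207]
force: [1.2, 2.3, 2.1]
grip_width: 0.002
```

Run:
```python
from w import *
where()
```

```text
t 6.8 p [569.8  58.9 190.9] F [1.18 2.3  2.1 ] hd 1.419 x [-0.  0. -1.] q [-0.59  0.25  0.49  1.68 -0.13  1.24  1.34] g 0.0018043920793225242
```

Call:
{"method": "play_rows", "body": {
  "commands": [
    {"ax":0.01,"ay":0,"az":0,"dx":0,"dy":0.0005,"dz":-0.0013,"jaw":0},
    {"ax":0.01,"ay":0,"az":0,"dx":0,"dy":0.0005,"dz":-0.0013,"jaw":0},
    {"ax":0.01,"ay":0,"az":0,"dx":0,"dy":0.0005,"dz":-0.0013,"jaw":0},
    {"ax":0,"ay":0,"az":0,"dx":0,"dy":0,"dz":0,"jaw":0}
  ]
}}

```text
clock: 7.13
position: [566.0, 60.9, 190.8]
tool_rot: [-3.07, 1.57, 3.032]
force: [1.4, 0.7, 0.5]
grip_width: -0.001
```

Run:
```python
from w import *; from rig import cams
p,R=where()
c=cams.read_camera("side");np.savez("side3.npz",**c)
ims=[cv2.resize(im[140:230,255:335],None,fx=5,fy=5,interpolation=2) for im in(ld("side2")["image"],c["image"])]
cv2.imwrite("pics/m3.png",np.hstack(ims)[...,::-1])
```

```text
t 7.13 p [566.   60.9 190.8] F [1.37 0.7  0.51] hd 1.389 x [-0.  0. -1.] q [-0.6   0.25  0.49  1.69 -0.12  1.23  1.3 ] g -0.000600635756422582
```

View pics/m3.png

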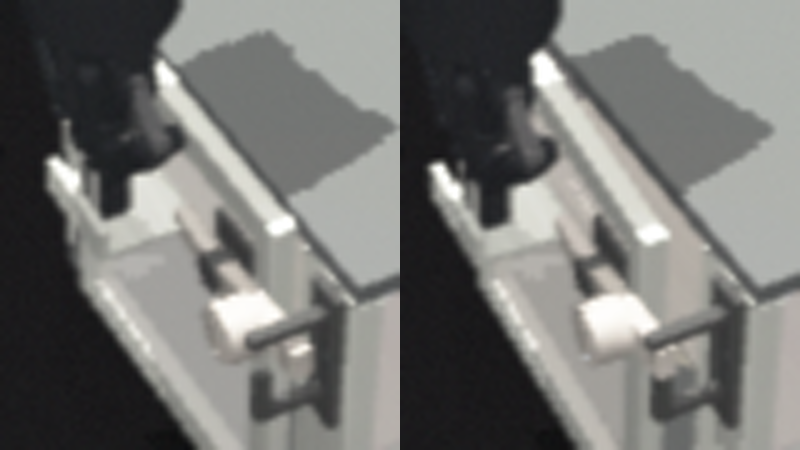

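The door's top corner has come out by about 14 mm (crop 278→250) and the bar end is passing over the lip prong. The force is low, so it is drawing free.

Call:
{"method": "play_rows", "body": {
  "commands": [
    {"ax":0.015,"ay":0,"az":0,"dx":0,"dy":0.0008,"dz":-0.0019,"jaw":0},
    {"ax":0.015,"ay":0,"az":0,"dx":0,"dy":0.0008,"dz":-0.0019,"jaw":0},
    {"ax":0.015,"ay":0,"az":0,"dx":0,"dy":0.0008,"dz":-0.0019,"jaw":0},
    {"ax":0.015,"ay":0,"az":0,"dx":0,"dy":0.0008,"dz":-0.0019,"jaw":0},
    {"ax":0.015,"ay":0,"az":0,"dx":0,"dy":0.0008,"dz":-0.0019,"jaw":0},
    {"ax":0.015,"ay":0,"az":0,"dx":0,"dy":0.0008,"dz":-0.0019,"jaw":0}
  ]
}}

```text
clock: 7.68
position: [556.1, 68.0, 190.9]
tool_rot: [2.979, 1.571, 2.707]
force: [1.4, 1.0, 0.6]
grip_width: -0.0
```

Run:
```python
from w import *
p,R=where()
th=1.443-np.arctan2(R[1,1],R[0,1]);print("th",th,"door-frame err (x,y)",[(Rn.from_euler('z',th).apply(p-H)).round(1)])
```

```text
t 7.68 p [556.1  68.  190.9] F [1.36 1.02 0.62] hd 1.298 x [-0.  0. -1.] q [-0.63  0.22  0.49  1.72 -0.11  1.23  1.19] g -0.00012108582847322383
th 0.14457368805400517 door-frame err (x,y) [array([ -71.3, -119. ,  190.9])]
```

Call:
{"method": "play_rows", "body": {
  "commands": [
    {"ax":0.025,"ay":0,"az":0,"dx":0,"dy":0.0013,"dz":-0.0032,"jaw":0},
    {"ax":0.03,"ay":0,"az":0,"dx":0,"dy":0.0016,"dz":-0.0038,"jaw":0},
    {"ax":0.03,"ay":0,"az":0,"dx":0,"dy":0.0016,"dz":-0.0038,"jaw":0},
    {"ax":0.03,"ay":0,"az":0,"dx":0,"dy":0.0016,"dz":-0.0038,"jaw":0},
    {"ax":0.03,"ay":0,"az":0,"dx":0,"dy":0.0016,"dz":-0.0038,"jaw":0},
    {"ax":0.03,"ay":0,"az":0,"dx":0,"dy":0.0016,"dz":-0.0038,"jaw":0},
    {"ax":0.03,"ay":0,"az":0,"dx":0,"dy":0.0016,"dz":-0.0038,"jaw":0},
    {"ax":0.03,"ay":0,"az":0,"dx":0,"dy":0.0016,"dz":-0.0038,"jaw":0},
    {"ax":0.03,"ay":0,"az":0,"dx":0,"dy":0.0016,"dz":-0.0038,"jaw":0},
    {"ax":0.03,"ay":0,"az":0,"dx":0,"dy":0.0016,"dz":-0.0038,"jaw":0}
  ]
}}

```text
clock: 8.52
position: [528.4, 97.4, 191.2]
tool_rot: [0.894, 1.569, 0.326]
force: [3.5, 0.4, 1.2]
grip_width: 0.003
```

```bash
cat >> w.py <<'E'
def door(p,R):
    th=1.443-np.arctan2(R[1,1],R[0,1]);print("th",th.round(3),"door frame",Rn.from_euler('z',th-YAW).apply(p-H).round(1))
E
python3 -c "
from w import *
door(*where())"
```

```text
t 8.52 p [528.4  97.4 191.2] F [3.52 0.42 1.17] hd 1.003 x [ 0.001  0.    -1.   ] q [-0.72  0.17  0.5   1.77 -0.09  1.22  0.81] g 0.0033107235822674302
th 0.44 door frame [ -55.1 -127.9  191.2]
```

Tracking well. Continuing the swing.

Call:
{"method": "play_rows", "body": {
  "commands": [
    {"ax":0.03,"ay":0,"az":0,"dx":0,"dy":0.0017,"dz":-0.0038,"jaw":0},
    {"ax":0.03,"ay":0,"az":0,"dx":0,"dy":0.0017,"dz":-0.0038,"jaw":0},
    {"ax":0.03,"ay":0,"az":0,"dx":0,"dy":0.0017,"dz":-0.0038,"jaw":0},
    {"ax":0.03,"ay":0,"az":0,"dx":0,"dy":0.0017,"dz":-0.0038,"jaw":0},
    {"ax":0.03,"ay":0,"az":0,"dx":0,"dy":0.0017,"dz":-0.0038,"jaw":0},
    {"ax":0.03,"ay":0,"az":0,"dx":0,"dy":0.0017,"dz":-0.0038,"jaw":0},
    {"ax":0.03,"ay":0,"az":0,"dx":0,"dy":0.0017,"dz":-0.0038,"jaw":0},
    {"ax":0.03,"ay":0,"az":0,"dx":0,"dy":0.0017,"dz":-0.0038,"jaw":0},
    {"ax":0.03,"ay":0,"az":0,"dx":0,"dy":0.0017,"dz":-0.0038,"jaw":0},
    {"ax":0.03,"ay":0,"az":0,"dx":0,"dy":0.0017,"dz":-0.0038,"jaw":0}
  ]
}}

```text
clock: 9.35
position: [510.3, 134.3, 191.1]
tool_rot: [0.818, 1.57, -0.05]
force: [2.4, 0.1, 2.1]
grip_width: -0.0
```

```bash
python3 -c "
from w import *
door(*where())"
```

```text
t 9.35 p [510.3 134.3 191.1] F [2.44 0.13 2.13] hd 0.702 x [ 0.001 -0.    -1.   ] q [-0.79  0.14  0.5   1.8  -0.07  1.22  0.42] g -0.0003820187840159772
th 0.741 door frame [ -54.8 -128.5  191.1]
```

Call:
{"method": "play_rows", "body": {
  "commands": [
    {"ax":0.03,"ay":0,"az":0,"dx":0,"dy":0.0017,"dz":-0.0039,"jaw":0},
    {"ax":0.03,"ay":0,"az":0,"dx":0,"dy":0.0017,"dz":-0.0039,"jaw":0},
    {"ax":0.03,"ay":0,"az":0,"dx":0,"dy":0.0017,"dz":-0.0039,"jaw":0},
    {"ax":0.03,"ay":0,"az":0,"dx":0,"dy":0.0017,"dz":-0.0039,"jaw":0},
    {"ax":0.03,"ay":0,"az":0,"dx":0,"dy":0.0017,"dz":-0.0039,"jaw":0},
    {"ax":0.03,"ay":0,"az":0,"dx":0,"dy":0.0017,"dz":-0.0039,"jaw":0},
    {"ax":0.03,"ay":0,"az":0,"dx":0,"dy":0.0017,"dz":-0.0039,"jaw":0},
    {"ax":0.03,"ay":0,"az":0,"dx":0,"dy":0.0017,"dz":-0.0039,"jaw":0},
    {"ax":0.03,"ay":0,"az":0,"dx":0,"dy":0.0017,"dz":-0.0039,"jaw":0},
    {"ax":0.03,"ay":0,"az":0,"dx":0,"dy":0.0017,"dz":-0.0039,"jaw":0}
  ]
}}

```text
clock: 10.18
position: [503.5, 175.9, 191.0]
tool_rot: [0.394, 1.57, -0.775]
force: [2.4, -1.6, 1.9]
grip_width: -0.003
```

Call:
{"method": "play_rows", "body": {
  "commands": [
    {"ax":0.03,"ay":0,"az":0,"dx":0,"dy":0.0017,"dz":-0.0039,"jaw":0},
    {"ax":0.03,"ay":0,"az":0,"dx":0,"dy":0.0017,"dz":-0.0039,"jaw":0},
    {"ax":0.03,"ay":0,"az":0,"dx":0,"dy":0.0017,"dz":-0.0039,"jaw":0},
    {"ax":0.03,"ay":0,"az":0,"dx":0,"dy":0.0017,"dz":-0.0039,"jaw":0},
    {"ax":0.025,"ay":0,"az":0,"dx":0,"dy":0.0014,"dz":-0.0032,"jaw":0},
    {"ax":0.018,"ay":0,"az":0,"dx":0,"dy":0.001,"dz":-0.0023,"jaw":0},
    {"ax":0.012,"ay":0,"az":0,"dx":0,"dy":0.0007,"dz":-0.0015,"jaw":0},
    {"ax":0.006,"ay":0,"az":0,"dx":0,"dy":0.0003,"dz":-0.0008,"jaw":0},
    {"ax":0,"ay":0,"az":0,"dx":0,"dy":0,"dz":0,"jaw":0},
    {"ax":0,"ay":0,"az":0,"dx":0,"dy":0,"dz":0.001,"jaw":0}
  ]
}}

```text
clock: 11.02
position: [505.4, 201.0, 190.8]
tool_rot: [-2.43, 1.57, 2.507]
force: [0.6, 1.1, 1.4]
grip_width: 0.002
```

```bash
python3 -c "
from w import *
from rig import cams
door(*where())
c=cams.read_camera('side');cv2.imwrite('pics/m4.png',cv2.resize(c['image'][100:300,190:420],None,fx=3,fy=3,interpolation=2)[...,::-1])"
```

```text
t 11.02 p [505.4 201.  190.8] F [0.63 1.09 1.39] hd 0.225 x [-0.001  0.    -1.   ] q [-0.9   0.19  0.49  1.76 -0.09  1.22 -0.16] g 0.002164684465094486
th 1.218 door frame [ -55.6 -129.2  190.8]
```

View pics/m4.png

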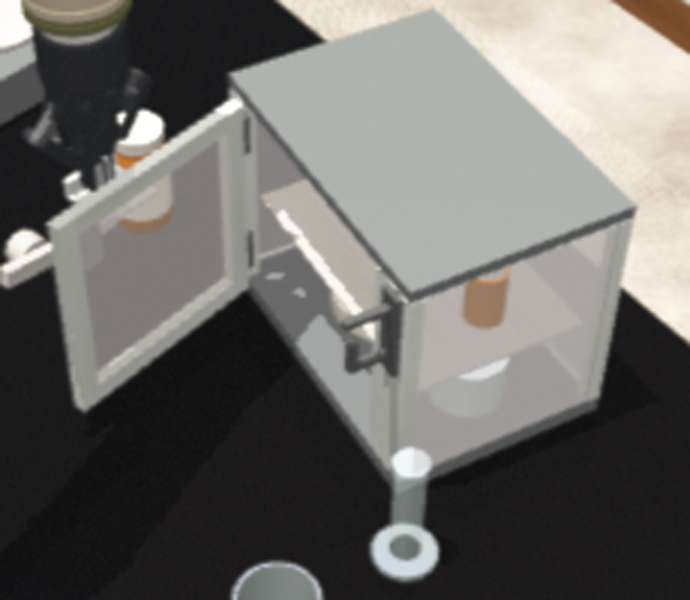

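The door stands wide open, its free corner at about (70,225), and the fingers are still in the tray. Now I'll come off the lip and lift slowly.

Call:
{"method": "play_rows", "body": {
  "commands": [
    {"ax":0,"ay":0,"az":0,"dx":-0.001,"dy":0,"dz":0.001,"jaw":0},
    {"ax":0,"ay":0,"az":0,"dx":-0.001,"dy":0,"dz":0.001,"jaw":0},
    {"ax":0,"ay":0,"az":0,"dx":-0.002,"dy":0,"dz":0.001,"jaw":0},
    {"ax":0,"ay":0,"az":0,"dx":-0.002,"dy":0,"dz":0,"jaw":0},
    {"ax":0,"ay":0,"az":0,"dx":-0.002,"dy":0,"dz":0,"jaw":0},
    {"ax":0,"ay":0,"az":0,"dx":-0.002,"dy":0,"dz":0,"jaw":0},
    {"ax":0,"ay":0,"az":0,"dx":-0.002,"dy":0,"dz":0,"jaw":0},
    {"ax":0,"ay":0,"az":0,"dx":-0.003,"dy":0,"dz":0,"jaw":0},
    {"ax":0,"ay":0,"az":0,"dx":-0.004,"dy":0,"dz":0,"jaw":0},
    {"ax":0,"ay":0,"az":0,"dx":-0.006,"dy":0,"dz":0,"jaw":0}
  ]
}}

```text
clock: 11.9
position: [506.2, 197.6, 216.0]
tool_rot: [-1.309, 1.57, -2.656]
force: [0.0, -0.0, -0.3]
grip_width: 0.0
```

Call:
{"method": "play_rows", "body": {
  "commands": [
    {"ax":0,"ay":0,"az":0,"dx":-0.01,"dy":0,"dz":0,"jaw":0},
    {"ax":0,"ay":0,"az":0,"dx":-0.015,"dy":0,"dz":0,"jaw":0},
    {"ax":0,"ay":0,"az":0,"dx":-0.02,"dy":0,"dz":0,"jaw":0},
    {"ax":0,"ay":0,"az":0,"dx":-0.02,"dy":0,"dz":0,"jaw":0},
    {"ax":0,"ay":0,"az":0,"dx":-0.02,"dy":0,"dz":0,"jaw":0},
    {"ax":0,"ay":0,"az":0,"dx":-0.015,"dy":0,"dz":-0.01,"jaw":0},
    {"ax":0,"ay":0,"az":0,"dx":-0.01,"dy":0,"dz":-0.02,"jaw":0},
    {"ax":0,"ay":0,"az":0,"dx":0,"dy":0,"dz":-0.03,"jaw":0},
    {"ax":0,"ay":0,"az":0,"dx":0,"dy":0,"dz":-0.03,"jaw":0},
    {"ax":0,"ay":0,"az":0,"dx":0,"dy":0,"dz":-0.015,"jaw":0}
  ]
}}

```text
clock: 12.73
position: [481.6, 303.9, 326.7]
tool_rot: [2.952, 1.569, 1.609]
force: [-0.0, 0.5, -0.8]
grip_width: -0.004
```

Call:
{"method": "play_rows", "body": {
  "commands": [
    {"ax":0,"ay":0,"az":0,"dx":0,"dy":0,"dz":0,"jaw":0},
    {"ax":0,"ay":0,"az":0,"dx":0,"dy":0,"dz":0,"jaw":0},
    {"ax":0,"ay":0,"az":0,"dx":0,"dy":0,"dz":0,"jaw":0},
    {"ax":0,"ay":0,"az":0,"dx":0,"dy":0,"dz":0,"jaw":0}
  ]
}}

```text
clock: 13.07
position: [483.8, 298.5, 326.3]
tool_rot: [1.401, 1.57, 0.052]
force: [-0.3, 0.4, -0.8]
grip_width: -0.001
```

```bash
python3 -c "
from w import *
from rig import cams
where()
c=cams.read_camera('side');np.savez('side5.npz',**c)
t=cams.read_camera('top')
a=cv2.resize(c['image'][100:300,170:350],None,fx=2.2,fy=2.2,interpolation=2);b=cv2.resize(t['image'][130:290,140:370],None,fx=1.7,fy=1.7,interpolation=2)
b=cv2.copyMakeBorder(b,0,a.shape[0]-b.shape[0],0,0,0);cv2.imwrite('pics/m5.png',np.hstack([a,b])[...,::-1])"
```

```text
t 13.07 p [483.8 298.5 326.3] F [-0.3   0.43 -0.8 ] hd 0.222 x [ 0.001  0.    -1.   ] q [-1.01  0.17  0.44  1.48 -0.07  1.5  -0.35] g -0.000637708339960618
```

View pics/m5.png

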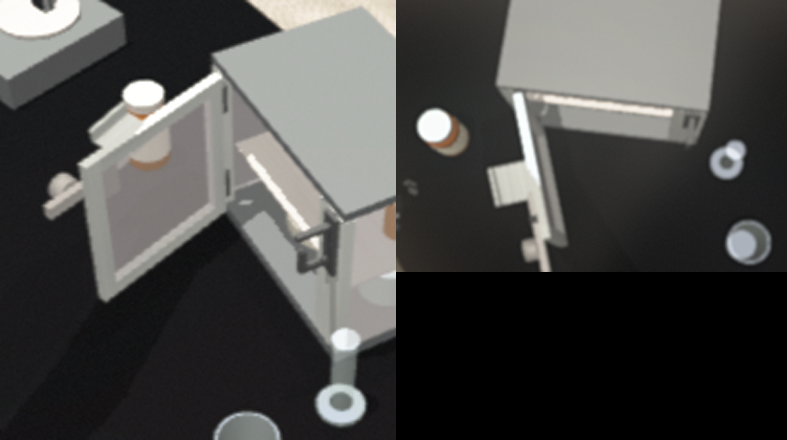

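```bash
python3 -c "
from h import *
c=ld('side5')
a,b=[onz(c,u/2.2+170,v/2.2+100,238) for u,v in((220,77),(83,165))]
d=a-b;print(a,b,np.linalg.norm(d),np.degrees(np.arctan2(y[1],y[0])-np.arctan2(d[1],d[0])))
from rig import ticket;print(ticket.close_job())"
```

```text
[636.69309683 172.35973934 238.        ] [430.05262093 130.09146    238.        ] 210.91916393520373 71.10576743752226
the job is handed in; nothing more can be done
None
```

The cabinet door is open at about 71°, the latch bar has dropped back, and the job is handed in at about 13 s of the 51 s allowed.

- **Press:** I pressed the thumb tray down in 1 mm steps at about 1 N until I felt the stop at about 190.4 mm above the bench. A 0.5 mm check step there took the force to a peak of 4.8 N. I then backed off 0.6 mm.
- **Draw and swing:** With the tray held down I drew the bar out of the catch, then swung the door calmly on its hinge arc. The readings taken along the swing stayed under about 4 N.
- **Release:** I eased the fingers off the lip, lifted slowly so the bar could fall, and moved the arm clear.

**Last checks:**
- The final side view measures the door at 71.1°. The top edge came out 211 mm long against 215 mm nominal.
- The bar was judged level only by eye; I did not measure its angle.
- The arm was free of contact, with under 1 N on the force reading.
- The jar, cylinder and beaker appear where they were in the first pictures; I did not re-measure them.
- My first two move calls were refused for missing keys, so nothing moved then. No final check failed or disagreed.

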